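# Dry-test an ink-refill syringe and rack it or discard it

### The job

Before it is used for refilling ink, dry-test the empty syringe in the steel stand: press its plunger gently straight down until it either bottoms fully home or clearly binds on the way; never force a plunger that binds. If it went fully home, stand the syringe tip down and fully seated in the empty hole of the wooden rack; if it bound part-way, discard it into the black cup. Let go of it and leave everything else on the desk where it is.

Things in the scene. Friction and masses are not known exactly. Their poses are not given: they have to be found in the camera images.
- syringe: Empty white refill syringe, upright in the steel stand, about 80 g. Origin at the end of its tip, z up its axis. Tip 12 mm long, 6 mm thick; barrel 22 mm in diameter from z = 12 to 92 mm, with an oblong finger flange at its top, 24 (x) by 46 (y) by 3 mm. It can be lifted by the thumb rest and hangs plumb from it: the seal holds the plunger against a pull of 4.5 N.
- plunger (a joint): Push-in of the plunger in m, 0 drawn out; starts at 0 to 0.008, stays where left. A sound one slides at a steady 4 to 5 N to the rubber end stop at 0.0425 (then +3 N per mm); over 0.041 is fully home. In a bad one (every second, looks the same) a tight spot beginning between 0.015 and 0.029 adds 1.5 N per mm of further push; a push of about 10 N shows it plainly, over 20 N would be forcing it.
- thumb_top (a point): Centre of the top face of the thumb rest, the grey disc on the upper end of the plunger rod. In the syringe's frame it lies at z = 0.152 m minus the plunger's value, so 14 to 18 mm above the flange's top when home.
- stand: The heavy steel test stand, fixed: a round foot 92 mm across with an upright round socket in the middle, outside 38 mm in diameter, its rim 58 mm above the desk. Origin under its centre. The bore is 24 mm wide and 34 mm deep, with a narrower pocket for the tip below it.
- stand_seat (a point): On the stand's axis, 12 mm above the desk: where the tip end of the seated syringe lies.
- rack: Drilled wooden rack, fixed: block 64 (x) by 172 (y) by 50 mm high, origin under its centre. Three holes 56 mm apart along its y axis, 25 mm wide, 3 mm chamfer, 34 mm deep, with a 10 mm pocket for the tip below. Passed syringes of the same kind stand in the middle and +y holes, plungers home, tops 111 mm above the desk; the -y hole is empty.
- rack_hole (a point): On the axis of the empty hole, on its floor 16 mm above the desk, on which the shoulder of a seated barrel rests (the syringe's tip end, its origin, then lies 12 mm lower, 4 mm above the desk).
- cup: The black plastic waste cup, fixed: round and open, about 82 mm across its rim, 88 mm high, wall 3 mm, empty. Origin under its centre.
- ink_bottle: Bystander: ink bottle with a black cap, 52x52x56 mm. Origin under its centre.
- notebook: Bystander: blue spiral notebook, 148x109x14 mm, lying flat. Origin under its centre.
- calculator: Bystander: black desk calculator, 118x68x13 mm. Origin under its centre.
- ink_pad: Bystander: closed blue tin ink pad, 58x86x17 mm. Origin under its centre.
- eraser: Bystander: eraser in a blue sleeve, 22x52x13 mm. Origin under its centre.
- thumb_rest: The thumb rest itself, the grey disc on top of the plunger rod: 26 mm in diameter, 5 mm thick. Origin under its centre, on the plunger's axis; z up.
Mind the look-alikes: they are no part of the job. Leave any purple look-alike of the stand alone.

How it is judged:
By the outcome, as a careful person would: the job done as asked, in the order asked, and still so for the second after the job is handed in, with the robot touching nothing.
It also fails if it takes over 58 s, if anything falls off the work surface, if the arm or the gripper's body presses on something with over 40 N, if the wrist force passes 120 N, or if a joint passes its speed limit or range.

### The arm

A 6-joint arm with a two-finger parallel gripper is mounted at the origin on the work surface; the furniture and walls round the work are solid. World frame = base frame: x ahead of the robot, y to its left, z up, the work surface at z = 0. Lengths are in mm, angles in rad, forces in N, time in s.
With the tool pointing down it reaches from about 275 to 850 mm from the base axis. Payload 19 kg.
Tool frame: the origin (TCP) lies where the fingers leave the gripper's body, on its centre line; the fingertips stand 73 mm ahead of it and the grasp point (between the pads) lies 54 mm ahead of it; z points along the fingers, y is the line along which they close (so a half turn about z gives the same grasp; the last joint's range is limited). The gripper opens to 85 mm and grips with 20 to 120 N. Pads are 22 mm wide; open, the fingers measure 114 mm over their backs; the gripper's body (76 mm by 85 mm) begins 54 mm behind the grasp point. The pads swing forward as they close: fully open they stand 13 mm farther back than shut.
Start: joints at [1.21, 0.15, 1.437, -0, 1.554, -0.134], TCP at [129.304, 560.25, 303.867] pointing down, gripper open.
Joint ranges: [-2.8, 2.8], [-0.68, 2.1], [0.12, 2.68], [-1.39, 4.53], [0.16, 2.79], [-2.81, 2.81]. Speed limits (rad/s): [1.89, 1.89, 2.22, 3.01, 3.01, 3.01].

### API

Orientations are given as a unit quaternion [x, y, z, w].
In Python, from station import env, viewer, ticket gives the robot as it stands.
- The arm moves only by the tool jog_arm, never from a script. Its arguments are lists of equal length, an entry for each row: "offset": the shift along the tool's x, y, z in mm, a list of three; "twist": the turn about the tool's z in rad; "grip": the finger opening in mm, from 0 to 85.4. In form: {"offset": [[dx, dy, dz], ...], "twist": [twist, ...], "grip": [grip, ...]}. A call has 1 to 10 rows; each row is the pose to reach, as a shift and turn from the pose commanded when the call began, along the tool's axes at that moment; what a row does not reach only later rows make up. A row lasts 1/12 s, in which the tool goes at most 41.7 mm and 7.16 degrees, less where a joint would pass 70% of its speed; a pose out of reach is approached as far as the arm can. A call with a gripper value outside its range is refused whole. The fingers move at their own pace and stop on an object; the grip force is fixed at half the most. Time passes only in rows, so rows that repeat a pose let the fingers close. It gives the time, the measured TCP pose, the force, the opening and the grip force at its end, in the units of the state.
- env.sense(): the state, without advancing time (a new reading comes with each control period).
- viewer.camera(name): name is "side" or "top" or "wrist"; returns the picture (384x512x3 uint8, red, green, blue); there is no depth.
- viewer.camera_model(name): a dict with "vfov" (degrees; the focal length in pixels is half the picture's height over the tangent of half this angle, whatever the lens; pixels are square), "cx", "cy" (the principal point, pixels), "R" (3x3) and "t" (3): a world point X has camera coordinates R X + t; the wrist camera has in their place "tool_from_camera" (4x4, takes a point from camera to tool coordinates, whose origin is the TCP and whose axes are the flange's). Camera axes: x right, y down, z forward; pixel columns grow to the right and rows downward; lengths in mm; the calibration is good to about 2 mm. A picture is of the moment at which its call begins: read the wrist's pose just before it. camera_model takes no time and is no camera call.
- ticket.hand_in(): hands the job in; it is judged then, once.
The state is a dict: "time": time; "joints": joint angles; "qvel": joint speeds; "tau": joint torques, N m; "ee_pos": TCP position; "orientation": TCP orientation; "force": force on the tool from outside, world axes, zero at the start; "torque": the same for the moment, N m; "finger_gap": finger opening in mm; "grasp_force": force on a finger pad.
Only numpy, scipy, OpenCV 4.12 (cv2) and the standard library are available. Lean on these libraries where they do the work, as an engineer would, in place of code of your own. Each camera call takes 0.05 s, during which the arm holds its last target. There are 200 camera calls.

## Working session

There is one attempt and no reset: what is moved stays moved. The work goes in short steps, Python scripts to look and compute and a tool call to move; the robot and the scene stay as the last step left them, time stands still between calls to the robot, and variables do not carry over. Pictures are saved under pics/ and viewed, at most 10 in all, crops included, and the job is handed in when it is done.

Besides the shell and the picture viewer there is one more tool, called after "Request:" by a JSON object that holds its "fn" and its "kwargs", one argument or row to a line. jog_arm: Moves the arm, as the interface text tells. Its arguments: {"type":"object","properties":{"offset":{"type":"array"},"twist":{"type":"array"},"grip":{"type":"array"}},"required":["offset","twist","grip"]}

```bash
mkdir -p pics
python3 - <<'E'
from station import env, viewer
import cv2, numpy as np
s=env.sense(); print({k:np.round(v,3).tolist() for k,v in s.items()})
ims=[]
for n in ["side","top"]:
    im=viewer.camera(n); cv2.imwrite(f"pics/{n}0.png",im[:,:,::-1]); ims.append(im)
    m=viewer.camera_model(n); print(n,{k:np.round(v,4).tolist() for k,v in m.items()})
print(np.round(viewer.camera_model("wrist")["tool_from_camera"],3), viewer.camera_model("wrist")["vfov"])
for i,n in enumerate(["side","top"]):
    cv2.imwrite(f"pics/{n}0b.png",cv2.resize(ims[i][:,:,::-1],(800,600),interpolation=cv2.INTER_CUBIC))
E
```

```text
{'time': 0.0, 'joints': [1.21, 0.151, 1.438, -0.0, 1.554, -0.134], 'qvel': [-0.0, -0.002, 0.001, -0.0, 0.0, -0.001], 'tau': [-0.0, -71.311, -57.084, -0.0, 0.01, -0.0], 'ee_pos': [129.266, 560.138, 303.325], 'orientation': [0.113, 0.994, -0.001, -0.0], 'force': [0.384, 0.344, 0.915], 'torque': [-0.027, -0.04, -0.01], 'grasp_force': 0.0, 'finger_gap': 85.781}
side {'vfov': 55.0958, 'cx': 250.7642, 'cy': 196.9246, 'R': [[0.9959, -0.0873, 0.0252], [-0.019, -0.4705, -0.8822], [0.0889, 0.878, -0.4703]], 't': [-399.726, 84.577, 1086.0758]}
top {'vfov': 51.2399, 'cx': 255.9082, 'cy': 193.0887, 'R': [[0.0065, -1.0, 0.0002], [-0.9985, -0.0065, -0.0537], [0.0537, 0.0001, -0.9986]], 't': [-66.1007, 381.4812, 1174.8543]}
[[-1.0000e-03 -9.4500e-01 -3.2800e-01  8.3783e+01]
 [ 1.0000e+00 -1.0000e-03  1.0000e-03 -1.2060e+00]
 [-1.0000e-03 -3.2800e-01  9.4500e-01 -7.2148e+01]
 [ 0.0000e+00  0.0000e+00  0.0000e+00  1.0000e+00]] 68.18132630589574
```

View pics/side0b.png

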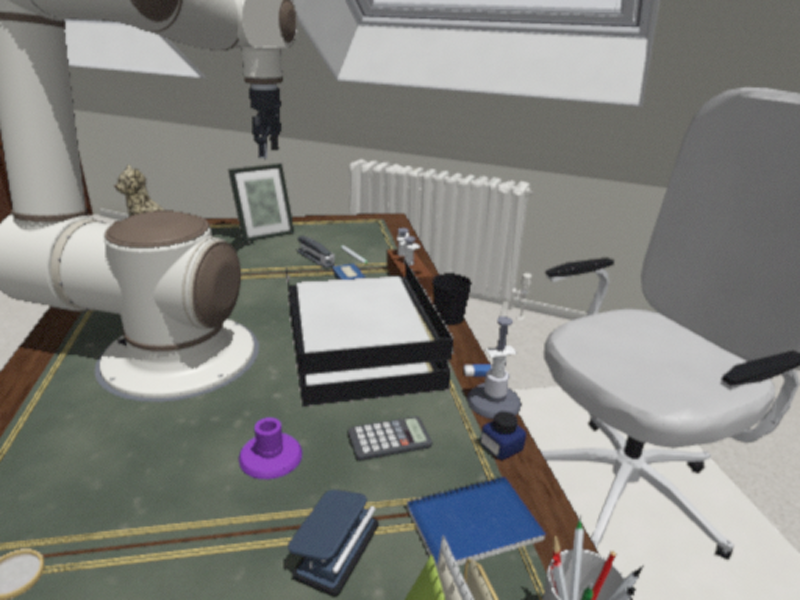

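View pics/top0b.png

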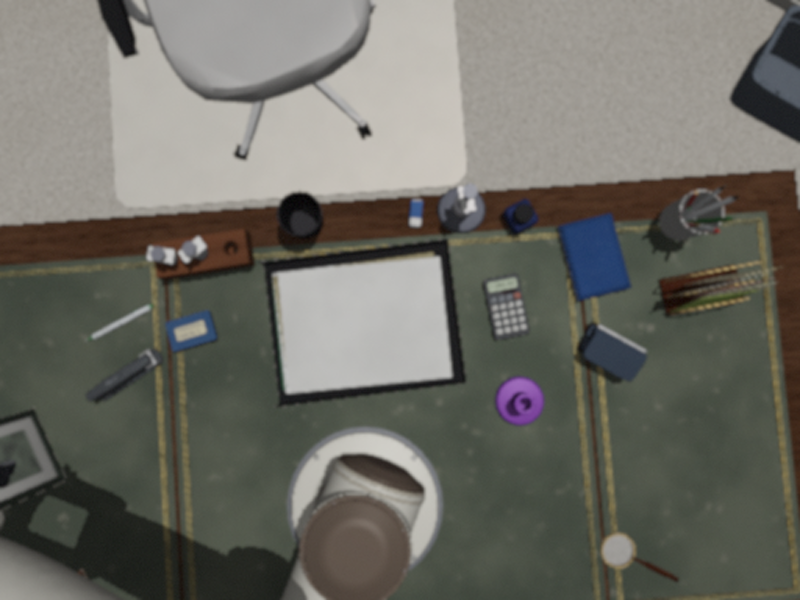

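The side view shows the steel stand with the syringe at about (497,400) px in the 800-wide picture, with the thumb rest at (505,322). The top view shows the stand at (462,208), the purple decoy at (520,401), the rack at (200,255) with its empty hole at (231,247), and the cup at (300,217). The grey steel one is the stand meant. Next I'll confirm with a crop and measure.

```bash
cat > h.py <<'E'
import cv2, numpy as np
from station import env, viewer
from scipy.spatial.transform import Rotation as Rot
def model(n, s=None):
    m=viewer.camera_model(n); f=192/np.tan(np.radians(m["vfov"]/2))
    if n=="wrist":
        T=np.array(m["tool_from_camera"]); Rt=Rot.from_quat(s["orientation"]).as_matrix()
        R=Rt@T[:3,:3]; c=Rt@T[:3,3]+np.array(s["ee_pos"])
    else:
        R=np.array(m["R"]).T; c=-R@np.array(m["t"])
    return f,m["cx"],m["cy"],R,c
def ray(M,p):
    f,cx,cy,R,c=M; d=R@np.array([(p[0]-cx)/f,(p[1]-cy)/f,1]); return c,d/np.linalg.norm(d)
def onz(M,p,z):
    c,d=ray(M,p); return c+d*(z-c[2])/d[2]
def proj(M,X):
    f,cx,cy,R,c=M; v=R.T@(np.array(X)-c); return np.array([cx+f*v[0]/v[2],cy+f*v[1]/v[2]])
def tri(rs):
    A=sum(np.eye(3)-np.outer(d,d) for c,d in rs); b=sum((np.eye(3)-np.outer(d,d))@c for c,d in rs)
    return np.linalg.solve(A,b)
E
python3 - <<'E'
from h import *
S,T=model("side"),model("top"); k=1/1.5625
print("tops cup rim",onz(T,(300*k,215*k),88),"hole",onz(T,(231*k,247*k),50),"foot",onz(T,(462*k,209*k),5),"purple",onz(T,(520*k,401*k),5))
print("side foot",onz(S,(495*k,403*k),5))
for a,b in [((505,322),(466,192))]: print("thumb tri",tri([ray(S,np.array(a)*k),ray(T,np.array(b)*k)]))
s=cv2.imread("pics/side0.png");t=cv2.imread("pics/top0.png")
def crop(im,x,y,w,h,W,H): return cv2.resize(im[y:y+h,x:x+w],(W,H),interpolation=cv2.INTER_CUBIC)
a=np.vstack([np.hstack([crop(t,270,110,50,50,400,300) if 0 else crop(t,265,110,80,60,400,300),crop(t,85,120,80,60,400,300)]),
 np.hstack([crop(s,280,195,80,60,400,300)[:300],crop(s,235,135,80,60,400,300)])])
cv2.imwrite("pics/c1.png",a)
E
```

```text
tops cup rim [531.38422051 115.44284725  88.        ] hole [478.49570197 247.61242243  50.        ] foot [ 561.03015986 -181.64750118    5.        ] purple [ 196.04453883 -291.51250781    5.        ]
side foot [ 558.25088873 -191.9123533     5.        ]
thumb tri [ 561.39108093 -174.13777499  150.78813363]
```

View pics/c1.png

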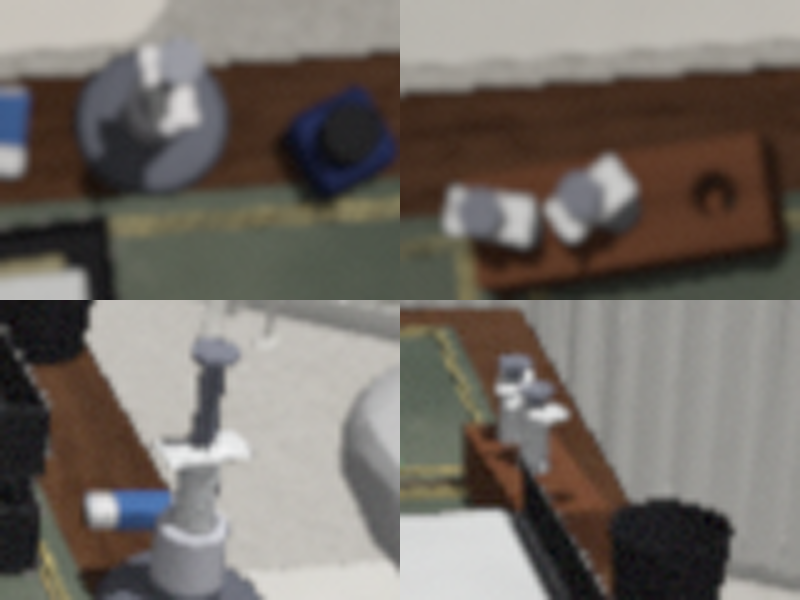

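Crop (5x) confirms: the syringe with white flange and grey thumb rest sits in the grey steel stand. Thumb disc is at top-camera (301,122) and side-camera (323,205) px. The rack's empty hole is at top (227.5,158), so I'm moving to hover over the stand.

Request:
{"fn": "jog_arm", "kwargs": {
  "offset": [
    [-29,-31,-1],
    [-58,-62,-2],
    [-87,-93,-3],
    [-115,-122,-4],
    [-144,-153,-5],
    [-173,-184,-5],
    [-202,-214,-6],
    [-230,-244,-7],
    [-259,-275,-8],
    [-288,-306,-9]
  ],
  "twist": [0,0,0,0,0,0,0,0,0,0],
  "grip": [0,0,0,0,0,0,0,0,0,0]
}}

```text
time: 0.93
ee_pos: [339.5, 198.6, 312.9]
orientation: [0.113, 0.994, 0.0, 0.0]
force: [0.7, 0.3, 0.9]
finger_gap: -0.1
grasp_force: 0.0
```

Request:
{"fn": "jog_arm", "kwargs": {
  "offset": [
    [-29,-31,-1],
    [-58,-62,-2],
    [-87,-93,-3],
    [-115,-122,-4],
    [-144,-153,-5],
    [-173,-184,-5],
    [-202,-214,-6],
    [-230,-244,-7],
    [-259,-275,-8],
    [-299,-317,-8]
  ],
  "twist": [0,0,0,0,0,0,0,0,0,0],
  "grip": [0,0,0,0,0,0,0,0,0,0]
}}

```text
time: 1.77
ee_pos: [550.1, -161.3, 320.6]
orientation: [0.113, 0.994, 0.0, -0.0]
force: [0.1, 1.3, 0.4]
finger_gap: -0.1
grasp_force: 0.0
```

Request:
{"fn": "jog_arm", "kwargs": {
  "offset": [
    [0,0,0],
    [0,0,0],
    [0,0,0],
    [0,0,0]
  ],
  "twist": [0,0,0,0],
  "grip": [0,0,0,0]
}}

```text
time: 2.1
ee_pos: [549.2, -158.2, 321.0]
orientation: [0.113, 0.994, 0.0, 0.0]
force: [-0.2, 0.1, 0.1]
finger_gap: 0.1
grasp_force: 0.0
```

Run:
```python
from h import *
S,T=model("side"),model("top")
print("thumb",tri([ray(S,(323.2,204.9)),ray(T,(300.9,121.7))]),"foot",onz(T,(295,133),5))
s=env.sense(); im=viewer.camera("wrist"); W=model("wrist",s)
print(np.round(s["ee_pos"],1),np.round(s["orientation"],3),np.round(s["force"],2),s["time"],s["finger_gap"],np.round(s["joints"],2))
th=tri([ray(S,(323.2,204.9)),ray(T,(300.9,121.7))]); print(proj(W,th))
cv2.imwrite("pics/w1.png",cv2.resize(im[:,:,::-1],(800,600),interpolation=cv2.INTER_CUBIC)); cv2.imwrite("pics/w1r.png",im[:,:,::-1])
```

```text
thumb [ 560.99657878 -179.96142297  157.73522476] foot [ 563.31645001 -179.60656626    5.        ]
[ 549.2 -158.2  321. ] [0.113 0.994 0.    0.   ] [-0.2   0.15  0.15] 2.1 0.117434516044345 [-0.42  0.14  1.42  0.    1.59 -1.76]
[237.53298252 211.94326545]
```

View pics/w1.png

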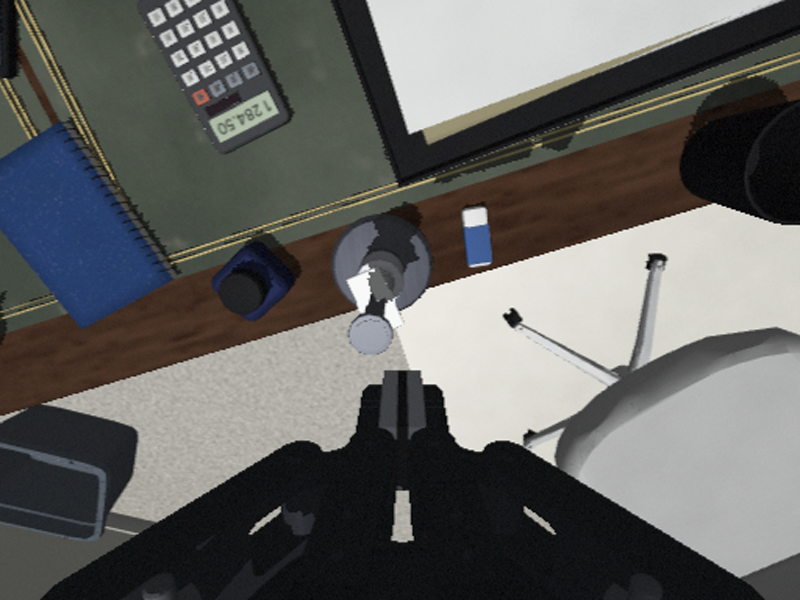

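The wrist view shows the thumb disc at (370,333) px of the 800-wide picture, white flange corners near (355,270) and (400,325), and the foot around (382,262). Now the precise positions and flange angle, plus the rack angle.

```bash
cat > m.py <<'E'
from h import *
im=cv2.imread("pics/w1r.png"); s=env.sense(); W=model("wrist",s); S,T=model("side"),model("top")
th=tri([ray(S,(323.2,204.9)),ray(T,(300.9,121.7)),ray(W,(236.6,212.9))]); print("thumb",th)
x0,y0=215,160
c=im[y0:y0+65,x0:x0+60]; h=cv2.cvtColor(c,cv2.COLOR_BGR2HSV)
m=((h[...,2]>215)).astype(np.uint8)
n,l,st,ce=cv2.connectedComponentsWithStats(m)
for i in range(1,n): print(st[i],ce[i]+[x0,y0])
big=cv2.resize(c,None,fx=9,fy=9,interpolation=cv2.INTER_NEAREST)
mm=cv2.resize(m*255,None,fx=5,fy=9,interpolation=cv2.INTER_NEAREST)
cv2.imwrite("pics/c2.png",np.hstack([big[:585,:540],cv2.cvtColor(cv2.resize(m*255,(260,282),interpolation=cv2.INTER_NEAREST),cv2.COLOR_GRAY2BGR) if 0 else cv2.resize(cv2.cvtColor(m*255,cv2.COLOR_GRAY2BGR),(260,585),interpolation=cv2.INTER_NEAREST)]))
t=cv2.imread("pics/top0.png"); 
hs=cv2.cvtColor(t,cv2.COLOR_BGR2HSV)
print("rack hsv",hs[163,150],hs[170,150],hs[166,158], "desk",hs[145,150])
E
python3 m.py
```

```text
thumb [ 561.13055196 -180.36624167  158.13703366]
[  7  10  18  30 246] [230.93089431 184.18699187]
[ 31  25  29  40 716] [263.36592179 206.84636872]
rack hsv [ 10 150  85] [  9 156  44] [ 11 148  76] desk [ 11 143  64]
```

View pics/c2.png

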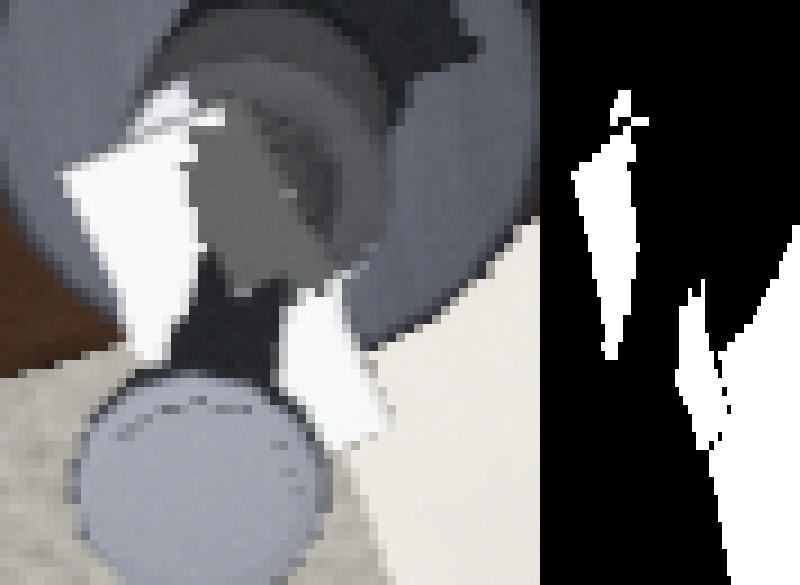

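```bash
cat > m2.py <<'E'
from h import *
s=env.sense(); W=model("wrist",s); T=model("top"); R=Rot.from_quat(s["orientation"]).as_matrix()
P=[onz(W,(214.5+a/9,159.5+b/9),107) for a,b in [(62,172),(237,97),(390,425),(150,360)]]
for p in P: print(np.round(p,1))
print("len",np.linalg.norm(P[1]-P[0]),np.linalg.norm(P[2]-P[1]),"centre",(P[0]+P[2])/2)
for v in [P[1]-P[0],P[2]-P[1],P[3]-P[0]]:
    w=R.T@v; print("angle in tool from y (deg, about tool z)",np.degrees(np.arctan2(-w[0],w[1])),"world",np.degrees(np.arctan2(v[1],v[0])))
print("tool offs to thumb",R.T@(np.array([561.1,-180.4,231])-s["ee_pos"]))
print("hole",onz(T,(147.6,158.2),50)); c=lambda x,y:onz(T,(85+(x-400)/5-.4,120+y/5-.4),50)
print("rack corners",c(765,135),c(780,240),c(480,285))
E
python3 m2.py
```

```text
[ 540.8 -195.5  107. ]
[ 536.6 -173.4  107. ]
[ 580.4 -165.3  107. ]
[ 565.7 -191.5  107. ]
len 22.479303171495825 44.520056540037096 centre [ 560.56616663 -180.42802194  107.        ]
angle in tool from y (deg, about tool z) -23.609441648435013 world 100.6783550586512
angle in tool from y (deg, about tool z) 66.58475098778159 world 10.484156416306245
angle in tool from y (deg, about tool z) 67.82433457113038 world 9.24457290176933
tool offs to thumb [-16.53657825 -19.14704326  90.21612967]
hole [478.14423325 248.29481113  50.        ]
rack corners [511.92378401 220.21983953  50.        ] [451.24495522 210.41319966  50.        ] [424.19666143 381.90238667  50.        ]
```

Request:
{"fn": "jog_arm", "kwargs": {
  "offset": [
    [-8,-10,20],
    [-16.5,-19,50],
    [-16.5,-19,70],
    [-16.5,-19,80],
    [-16.5,-19,83],
    [-16.5,-19,83],
    [-16.5,-19,83]
  ],
  "twist": [-0.12,-0.24,-0.36,-0.41,-0.41,-0.41,-0.41],
  "grip": [0,0,0,0,0,0,0]
}}

```text
time: 2.73
ee_pos: [561.5, -180.8, 239.1]
orientation: [-0.091, 0.996, -0.0, 0.001]
force: [0.4, -0.8, 0.2]
finger_gap: 0.2
grasp_force: 0.0
```

Run:
```python
from h import *
s=env.sense(); im=viewer.camera("side"); print(np.round(s["ee_pos"],1),np.round(s["force"],2),np.round(s["joints"],2),s["time"])
i2=viewer.camera("wrist")
a=cv2.resize(im[190:260,285:355,::-1],(400,400),interpolation=cv2.INTER_CUBIC)
b=cv2.resize(i2[150:290,185:325,::-1],(400,400),interpolation=cv2.INTER_CUBIC)
cv2.imwrite("pics/c3.png",np.hstack([a,b]))
```

```text
[ 561.5 -180.8  239.1] [ 0.44 -0.77  0.16] [-0.44  0.21  1.5  -0.    1.43 -2.19] 2.7333
```

View pics/c3.png

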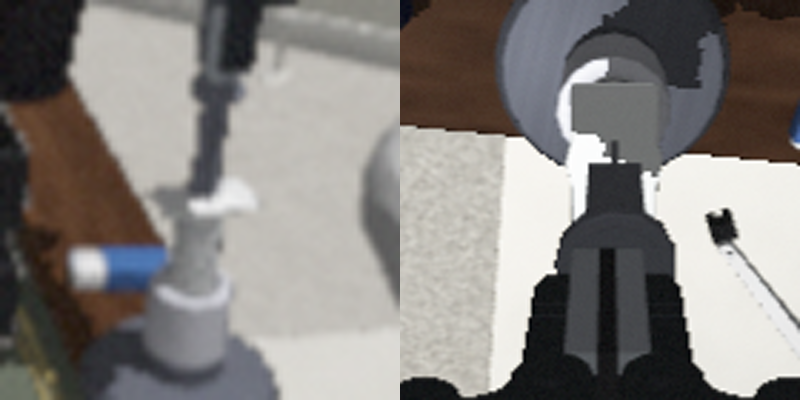

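The fingers are centred on the disc and the flange is square to the tool. Starting the press.

Request:
{"fn": "jog_arm", "kwargs": {
  "offset": [
    [0,0,2],
    [0,0,4],
    [0,0,6],
    [0,0,8],
    [0,0,10],
    [0,0,11],
    [0,0,12]
  ],
  "twist": [0,0,0,0,0,0,0],
  "grip": [0,0,0,0,0,0,0]
}}

```text
time: 3.42
ee_pos: [561.4, -181.4, 225.8]
orientation: [-0.091, 0.996, -0.0, 0.0]
force: [-0.1, -0.0, 3.9]
finger_gap: -0.2
grasp_force: 2.2
```

Request:
{"fn": "jog_arm", "kwargs": {
  "offset": [
    [0,0,1],
    [0,0,2],
    [0,0,3],
    [0,0,4]
  ],
  "twist": [0,0,0,0],
  "grip": [0,0,0,0]
}}

```text
time: 3.75
ee_pos: [561.4, -181.4, 221.8]
orientation: [-0.091, 0.996, -0.0, 0.0]
force: [0.7, 0.2, 4.8]
finger_gap: 0.1
grasp_force: 2.2
```

Request:
{"fn": "jog_arm", "kwargs": {
  "offset": [
    [0,0,1],
    [0,0,2],
    [0,0,3],
    [0,0,4],
    [0,0,4]
  ],
  "twist": [0,0,0,0,0],
  "grip": [0,0,0,0,0]
}}

```text
time: 4.17
ee_pos: [561.3, -181.3, 217.5]
orientation: [-0.091, 0.996, 0.0, -0.0]
force: [-0.3, -0.3, 1.6]
finger_gap: 0.3
grasp_force: 0.6
```

Request:
{"fn": "jog_arm", "kwargs": {
  "offset": [
    [0,0,1],
    [0,0,2],
    [0,0,3],
    [0,0,3]
  ],
  "twist": [0,0,0,0],
  "grip": [0,0,0,0]
}}

```text
time: 4.5
ee_pos: [561.3, -181.3, 214.6]
orientation: [-0.091, 0.996, 0.0, -0.0]
force: [0.6, -0.3, 1.1]
finger_gap: 0.1
grasp_force: 0.7
```

Request:
{"fn": "jog_arm", "kwargs": {
  "offset": [
    [0,0,1],
    [0,0,2],
    [0,0,3]
  ],
  "twist": [0,0,0],
  "grip": [0,0,0]
}}

```text
time: 4.75
ee_pos: [561.4, -181.3, 211.8]
orientation: [-0.091, 0.996, -0.0, 0.0]
force: [0.6, 0.0, 4.8]
finger_gap: -0.3
grasp_force: 2.2
```

Request:
{"fn": "jog_arm", "kwargs": {
  "offset": [
    [0,0,1],
    [0,0,2],
    [0,0,3]
  ],
  "twist": [0,0,0],
  "grip": [0,0,0]
}}

```text
time: 5.0
ee_pos: [561.4, -181.3, 208.7]
orientation: [-0.091, 0.996, -0.0, -0.0]
force: [1.1, -0.7, 5.0]
finger_gap: -0.3
grasp_force: 2.2
```

Request:
{"fn": "jog_arm", "kwargs": {
  "offset": [
    [0,0,1],
    [0,0,2],
    [0,0,3]
  ],
  "twist": [0,0,0],
  "grip": [0,0,0]
}}

```text
time: 5.25
ee_pos: [561.4, -181.3, 205.7]
orientation: [-0.091, 0.996, -0.0, -0.0]
force: [1.5, 0.0, 4.2]
finger_gap: 0.1
grasp_force: 2.2
```

Request:
{"fn": "jog_arm", "kwargs": {
  "offset": [
    [0,0,1],
    [0,0,2],
    [0,0,3]
  ],
  "twist": [0,0,0],
  "grip": [0,0,0]
}}

```text
time: 5.5
ee_pos: [561.4, -181.3, 202.7]
orientation: [-0.091, 0.996, -0.0, -0.0]
force: [0.7, -0.7, 4.0]
finger_gap: 0.1
grasp_force: 2.2
```

Request:
{"fn": "jog_arm", "kwargs": {
  "offset": [
    [0,0,1],
    [0,0,2],
    [0,0,3],
    [0,0,4],
    [0,0,5],
    [0,0,6]
  ],
  "twist": [0,0,0,0,0,0],
  "grip": [0,0,0,0,0,0]
}}

```text
time: 6.0
ee_pos: [561.4, -181.3, 196.7]
orientation: [-0.091, 0.996, -0.0, -0.0]
force: [-0.1, -0.2, 5.5]
finger_gap: -0.2
grasp_force: 2.2
```

Request:
{"fn": "jog_arm", "kwargs": {
  "offset": [
    [0,0,1],
    [0,0,2]
  ],
  "twist": [0,0],
  "grip": [0,0]
}}

```text
time: 6.17
ee_pos: [561.4, -181.3, 194.7]
orientation: [-0.091, 0.996, -0.0, -0.0]
force: [0.1, -0.2, 3.2]
finger_gap: 0.4
grasp_force: 2.2
```

Request:
{"fn": "jog_arm", "kwargs": {
  "offset": [
    [0,0,1],
    [0,0,2]
  ],
  "twist": [0,0],
  "grip": [0,0]
}}

```text
time: 6.33
ee_pos: [561.5, -181.4, 192.9]
orientation: [-0.091, 0.996, -0.0, 0.0]
force: [0.5, 0.2, 8.1]
finger_gap: 0.4
grasp_force: 4.1
```

Request:
{"fn": "jog_arm", "kwargs": {
  "offset": [
    [0,0,0.5],
    [0,0,1]
  ],
  "twist": [0,0],
  "grip": [0,0]
}}

```text
time: 6.5
ee_pos: [561.5, -181.4, 192.2]
orientation: [-0.091, 0.996, -0.0, 0.0]
force: [-0.5, 1.3, 9.6]
finger_gap: 0.1
grasp_force: 4.9
```

Force was a steady 4–5 N until push-in was about 42 mm, then rose sharply over the last 2 mm. That is the end stop, so the plunger is fully home and sound, and the syringe goes in the rack. Next: back off, open, regrip the thumb rest.

Request:
{"fn": "jog_arm", "kwargs": {
  "offset": [
    [0,0,-6],
    [0,0,-12],
    [0,0,-12],
    [0,0,-12],
    [0,0,-12],
    [0,0,-6],
    [0,0,0],
    [0,0,6],
    [0,0,11],
    [0,0,11]
  ],
  "twist": [0,0,0,0,0,0,0,0,0,0],
  "grip": [0,0,45,45,45,45,45,45,45,45]
}}

```text
time: 7.33
ee_pos: [560.9, -181.1, 179.1]
orientation: [-0.091, 0.996, 0.001, -0.001]
force: [-0.2, 0.6, -0.4]
finger_gap: 45.0
grasp_force: 0.0
```

Request:
{"fn": "jog_arm", "kwargs": {
  "offset": [
    [0,0,0],
    [0,0,0],
    [0,0,0],
    [0,0,0],
    [0,0,0],
    [0,0,0]
  ],
  "twist": [0,0,0,0,0,0],
  "grip": [20,20,20,20,20,20]
}}

```text
time: 7.83
ee_pos: [561.5, -181.4, 181.1]
orientation: [-0.091, 0.996, -0.0, 0.0]
force: [-0.9, 0.4, 3.3]
finger_gap: 22.2
grasp_force: 58.7
```

Run:
```python
from h import *
i2=viewer.camera("wrist");im=viewer.camera("side")
cv2.imwrite("pics/c4.png",np.hstack([cv2.resize(im[190:260,285:355,::-1],(400,400),interpolation=cv2.INTER_CUBIC),cv2.resize(i2[150:290,185:325,::-1],(400,400),interpolation=cv2.INTER_CUBIC)]))
```

```text
(no output)
```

View pics/c4.png

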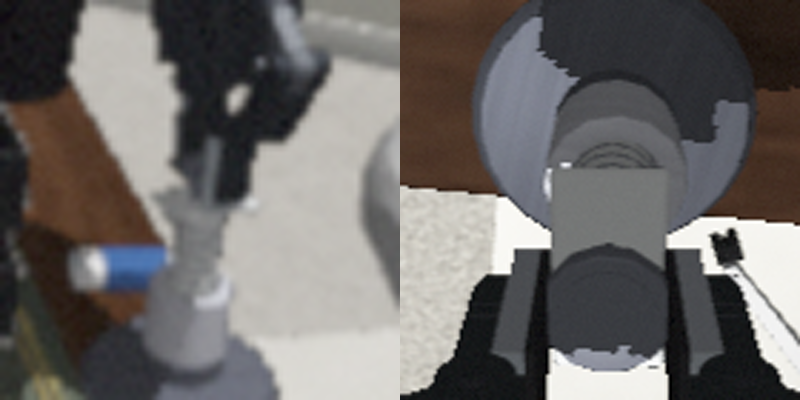

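Request:
{"fn": "jog_arm", "kwargs": {
  "offset": [
    [0,0,-4],
    [0,0,-8],
    [0,0,-12],
    [0,0,-20],
    [0,0,-30],
    [0,0,-30]
  ],
  "twist": [0,0,0,0,0,0],
  "grip": [20,20,20,20,20,20]
}}

```text
time: 8.43
ee_pos: [562.0, -181.6, 213.4]
orientation: [-0.092, 0.996, -0.001, 0.001]
force: [0.4, -0.1, -0.3]
finger_gap: 22.0
grasp_force: 58.8
```

Run:
```python
from h import *
print(np.round(env.sense()["force"],2))
i2=viewer.camera("wrist");im=viewer.camera("side")
cv2.imwrite("pics/c5.png",np.hstack([cv2.resize(im[185:255,285:355,::-1],(400,400),interpolation=cv2.INTER_CUBIC),cv2.resize(i2[150:290,185:325,::-1],(400,400),interpolation=cv2.INTER_CUBIC)]))
```

```text
[ 0.4  -0.09 -0.26]
```

View pics/c5.png

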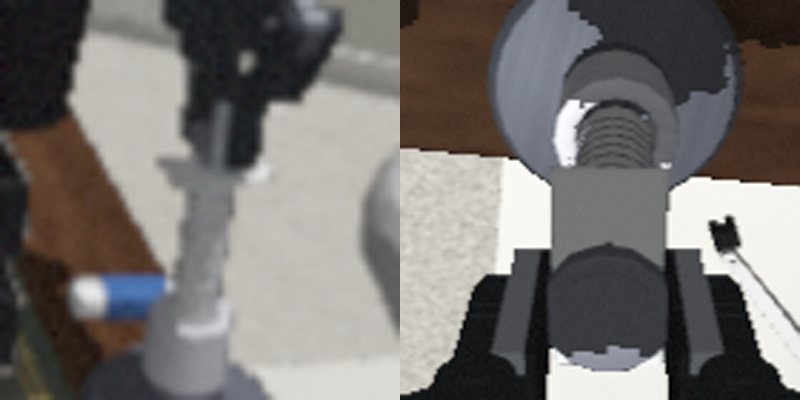

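The syringe hangs plumb in the grip (side crop) with the plunger still home and the tip still in the socket. Lifting clear and carrying it to the rack.

Request:
{"fn": "jog_arm", "kwargs": {
  "offset": [
    [0,0,-30],
    [0,0,-60],
    [0,0,-92],
    [0,20,-92],
    [0,48,-92],
    [1,76,-92],
    [1,104,-92],
    [1,132,-92],
    [2,160,-92],
    [2,188,-92]
  ],
  "twist": [0,0,0,0,0,0,0,0,0,0],
  "grip": [20,20,20,20,20,20,20,20,20,20]
}}

```text
time: 9.37
ee_pos: [524.5, 4.4, 302.5]
orientation: [-0.091, 0.996, -0.0, -0.0]
force: [0.4, -0.7, -0.7]
finger_gap: 22.4
grasp_force: 59.1
```

Request:
{"fn": "jog_arm", "kwargs": {
  "offset": [
    [0,28,0],
    [0,56,0],
    [1,84,0],
    [1,112,0],
    [1,140,0],
    [2,168,0],
    [2,196,0],
    [3,222,0],
    [3,240,0],
    [3,250,0]
  ],
  "twist": [0,0,0,0,0,0,0,0,0,0],
  "grip": [20,20,20,20,20,20,20,20,20,20]
}}

```text
time: 10.2
ee_pos: [476.0, 250.3, 302.4]
orientation: [-0.092, 0.996, 0.0, -0.0]
force: [0.7, -0.4, -1.3]
finger_gap: 22.0
grasp_force: 59.1
```

Request:
{"fn": "jog_arm", "kwargs": {
  "offset": [
    [0,0,0],
    [0,0,0],
    [0,0,0],
    [0,0,0],
    [0,0,0],
    [0,0,0],
    [0,0,0],
    [0,0,0],
    [0,0,0],
    [0,0,0]
  ],
  "twist": [0.1,0.2,0.3,0.4,0.5,0.6,0.7,0.8,0.9,1.0],
  "grip": [20,20,20,20,20,20,20,20,20,20]
}}

```text
time: 11.03
ee_pos: [476.8, 247.9, 302.5]
orientation: [0.4, 0.917, -0.0, -0.0]
force: [-0.4, -0.2, -0.3]
finger_gap: 22.5
grasp_force: 59.1
```

Request:
{"fn": "jog_arm", "kwargs": {
  "offset": [
    [0,0,0],
    [0,0,0],
    [0,0,0],
    [0,0,0],
    [0,0,0],
    [0,0,0],
    [0,0,0],
    [0,0,0],
    [0,0,0],
    [0,0,0]
  ],
  "twist": [0.1,0.2,0.3,0.4,0.5,0.59,0.59,0.59,0.59,0.59],
  "grip": [20,20,20,20,20,20,20,20,20,20]
}}

```text
time: 11.87
ee_pos: [476.7, 248.3, 302.7]
orientation: [0.646, 0.763, -0.0, 0.0]
force: [-0.4, -0.9, -0.4]
finger_gap: 22.5
grasp_force: 59.1
```

Run:
```python
from h import *
s=env.sense(); i2=viewer.camera("wrist");cv2.imwrite("pics/w2r.png",i2[:,:,::-1])
W=model("wrist",s); p=proj(W,(478.1,248.3,50)); print(np.round(s["ee_pos"],1),np.round(s["joints"],2),s["time"],"hole pred",p, proj(W,(*s["ee_pos"][:2],s["ee_pos"][2]-169)))
t=viewer.camera("side"); 
cv2.imwrite("pics/c6.png",np.hstack([cv2.resize(i2[...,::-1],(533,400),interpolation=cv2.INTER_CUBIC),cv2.resize(t[110:210,220:287,::-1],(267,400),interpolation=cv2.INTER_CUBIC)]))
```

```text
[476.7 248.3 302.7] [ 0.34  0.07  1.53 -0.    1.54  0.17] 11.8667 hole pred [257.92017015 169.37689831] [256.75825217 192.3362766 ]
```

View pics/c6.png

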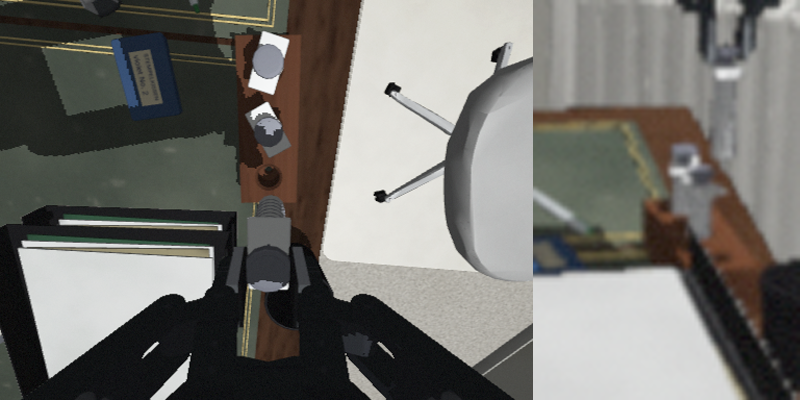

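The wrist view shows the empty hole at (269,175) px of the 533-wide picture, just ahead of the held syringe's tip, and the rack's edges run parallel to the tool x-axis. Refining the hole centre.

Run:
```python
from h import *
s=env.sense(); W=model("wrist",s); T=model("top"); im=cv2.imread("pics/w2r.png")
c=im[148:194,232:290]; cv2.imwrite("pics/c7.png",cv2.resize(c,(754,598),interpolation=cv2.INTER_CUBIC))
R=Rot.from_quat(s["orientation"]).as_matrix()
for p in [(258.4,168.1)]:
    h=onz(W,p,50); print(h, R.T@(h-s["ee_pos"]))
```

```text
[478.3766866  250.01474783  50.        ] [  1.36020237   1.97024025 252.72636388]
```

View pics/c7.png

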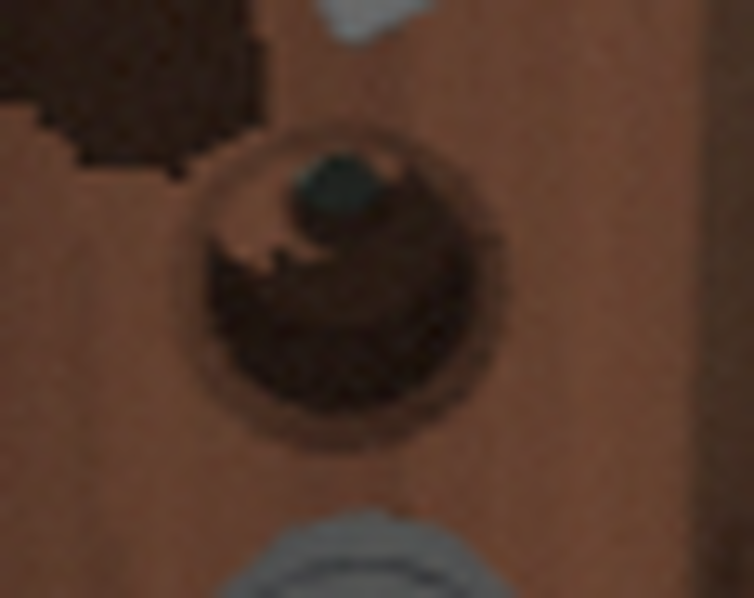

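Run:
```python
from h import *
s=env.sense(); W=model("wrist",s); e=np.array(s["ee_pos"]); R=Rot.from_quat(s["orientation"]).as_matrix()
for z in (60,75,140,157,169): print(z,proj(W,e-[0,0,z]),proj(W,e-[0,0,z]+R@[0,1,0]),proj(W,e-[0,0,z]+R@[11,0,0]))
im=cv2.imread("pics/w2r.png"); g=im.astype(int)
for y in range(188,216,3): print(y,[int(v) for v in g[y,238:286,1]])
```

```text
60 [256.74098033 258.57913286] [258.60727841 258.57690191] [256.72023346 240.29965331]
75 [256.74290213 244.58990514] [258.44996327 244.58795364] [256.72400691 227.59580456]
140 [256.74846325 204.10921776] [257.99473871 204.10798126] [256.73483916 191.12751576]
157 [256.74945507 196.88947753] [257.91354913 196.88835393] [256.73675763 184.66872076]
169 [256.75007994 192.34096946] [257.86239887 192.33991471] [256.73796421 180.60660814]
188 [56, 58, 61, 62, 64, 63, 65, 65, 63, 61, 62, 63, 62, 63, 62, 64, 69, 70, 79, 83, 82, 84, 83, 83, 81, 80, 78, 74, 66, 61, 63, 64, 65, 64, 65, 64, 66, 67, 66, 68, 68, 67, 65, 65, 67, 60, 62, 47]
191 [56, 56, 58, 59, 63, 62, 66, 65, 62, 62, 61, 61, 66, 74, 80, 81, 81, 73, 66, 65, 62, 66, 66, 64, 61, 66, 76, 83, 83, 80, 79, 73, 66, 65, 65, 62, 64, 67, 67, 67, 69, 67, 66, 65, 63, 63, 61, 49]
194 [67, 68, 68, 70, 69, 93, 112, 80, 65, 88, 110, 76, 68, 62, 75, 81, 75, 65, 66, 57, 63, 66, 64, 59, 57, 65, 79, 83, 83, 76, 77, 86, 82, 74, 56, 58, 57, 57, 61, 59, 63, 59, 57, 58, 60, 57, 52, 46]
197 [83, 82, 82, 81, 76, 126, 155, 91, 67, 43, 66, 70, 64, 72, 81, 82
[... 726 characters left out ...]
9, 50]
209 [122, 100, 102, 104, 101, 101, 102, 101, 100, 101, 100, 101, 100, 101, 100, 103, 100, 100, 100, 98, 100, 100, 101, 99, 99, 98, 98, 98, 99, 100, 97, 97, 97, 98, 97, 99, 99, 98, 99, 99, 88, 50, 40, 45, 49, 53, 50, 45]
212 [101, 102, 105, 104, 104, 105, 102, 105, 105, 104, 106, 104, 104, 105, 105, 104, 105, 103, 104, 105, 104, 105, 104, 104, 104, 104, 103, 105, 103, 106, 103, 105, 106, 105, 102, 104, 104, 104, 107, 104, 95, 76, 42, 45, 48, 49, 51, 52]
215 [100, 102, 105, 106, 105, 105, 103, 106, 105, 104, 104, 105, 104, 104, 105, 103, 103, 104, 104, 104, 102, 105, 104, 103, 103, 103, 104, 105, 104, 105, 104, 105, 104, 104, 105, 104, 105, 102, 105, 101, 90, 66, 45, 45, 47, 50, 48, 49]
```

Run:
```python
from h import *
s=env.sense(); S=model("side"); e=np.array(s["ee_pos"])
im=viewer.camera("side"); cv2.imwrite("pics/s3.png",im[...,::-1])
for z in (75,80,100,120,140,157,169): print(z,np.round(proj(S,e-[0,0,z]),1),np.round(proj(S,e-[0,0,z]+[1,0,0])-proj(S,e-[0,0,z]),2))
for y in range(118,154,2): print(y,[int(v) for v in im[y,256:286,0]],)
```

```text
75 [268.3 125. ] [ 0.29 -0.  ]
80 [268.2 126.4] [ 0.29 -0.  ]
100 [267.9 132.2] [ 0.29 -0.  ]
120 [267.7 137.8] [ 0.29 -0.  ]
140 [267.4 143.3] [ 0.29 -0.  ]
157 [267.2 148. ] [ 0.29 -0.  ]
169 [267.  151.2] [ 0.28 -0.  ]
118 [140, 142, 155, 156, 149, 101, 43, 52, 87, 96, 140, 152, 151, 144, 92, 41, 52, 107, 90, 76, 138, 148, 140, 144, 150, 155, 160, 157, 149, 147]
120 [141, 143, 153, 154, 144, 94, 43, 52, 92, 100, 138, 148, 132, 139, 97, 45, 58, 110, 93, 99, 142, 146, 142, 145, 152, 154, 157, 161, 156, 149]
122 [140, 145, 153, 154, 142, 94, 49, 54, 112, 103, 94, 107, 111, 104, 97, 77, 73, 112, 102, 120, 141, 140, 139, 146, 152, 153, 159, 159, 154, 149]
124 [140, 144, 155, 154, 146, 131, 90, 81, 115, 98, 76, 74, 77, 83, 94, 75, 74, 112, 146, 154, 144, 139, 139, 146, 152, 156, 158, 157, 151, 148]
126 [142, 145, 154, 152, 146, 135, 133, 132, 117, 110, 113, 116, 111, 116, 130, 155, 155, 156, 158, 155, 147, 139, 138, 144, 152, 156, 157, 157, 149, 145]
128 [139, 143, 153, 152, 145, 135, 136, 144, 143, 157, 216, 233, 225, 217, 218, 202, 161, 154, 158, 154, 148, 138, 141, 148, 155, 157, 159
[... 1141 characters left out ...]
126, 146, 146, 129, 144, 157, 157, 152, 152, 141, 138, 143, 150, 156, 158, 155, 147, 148, 147]
146 [117, 124, 126, 123, 113, 101, 95, 95, 98, 116, 128, 131, 145, 148, 122, 143, 156, 157, 152, 151, 140, 139, 139, 148, 155, 156, 153, 147, 146, 147]
148 [107, 102, 100, 110, 136, 115, 97, 93, 100, 117, 136, 147, 157, 159, 123, 139, 154, 155, 149, 148, 139, 138, 143, 152, 156, 155, 150, 145, 146, 147]
150 [89, 79, 84, 132, 204, 167, 105, 91, 91, 96, 108, 127, 126, 132, 144, 151, 156, 157, 151, 148, 139, 139, 145, 153, 156, 156, 152, 146, 146, 147]
152 [204, 200, 174, 154, 133, 113, 107, 100, 85, 84, 89, 107, 122, 134, 146, 153, 157, 157, 147, 143, 138, 142, 147, 154, 156, 154, 150, 147, 144, 147]
```

Wrist, top and side views agree on the hole to about 1.5 mm. I'll go down to just above the hole, with +1.5 mm in tool x for how the syringe sits in the grip, and look again.

Request:
{"fn": "jog_arm", "kwargs": {
  "offset": [
    [1.5,-0.5,10],
    [1.5,-0.5,25],
    [1.5,-0.5,40],
    [1.5,-0.5,55],
    [1.5,-0.5,65],
    [1.5,-0.5,68],
    [1.5,-0.5,68],
    [1.5,-0.5,68]
  ],
  "twist": [0,0,0,0,0,0,0,0],
  "grip": [20,20,20,20,20,20,20,20]
}}

```text
time: 12.68
ee_pos: [476.1, 249.9, 235.2]
orientation: [0.647, 0.763, 0.0, 0.0]
force: [0.3, 1.3, -0.5]
finger_gap: 22.3
grasp_force: 59.1
```

Run:
```python
from h import *
s=env.sense(); i2=viewer.camera("wrist"); t=viewer.camera("top")
cv2.imwrite("pics/w4r.png",i2[...,::-1]); print(np.round(s["ee_pos"],1))
W=model("wrist",s); e=np.array(s["ee_pos"]); print([np.round(proj(W,e-[0,0,z]),1).tolist() for z in (75,157,169,e[2]-50)])
cv2.imwrite("pics/c8.png",np.hstack([cv2.resize(i2[130:220,215:305,::-1],(450,450),interpolation=cv2.INTER_CUBIC),cv2.resize(t[140:180,120:160,::-1],(350,450),interpolation=cv2.INTER_CUBIC)]))
```

```text
[476.1 249.9 235.2]
[[256.7, 244.6], [256.6, 196.9], [256.6, 192.4], [256.6, 186.8]]
```

View pics/c8.png

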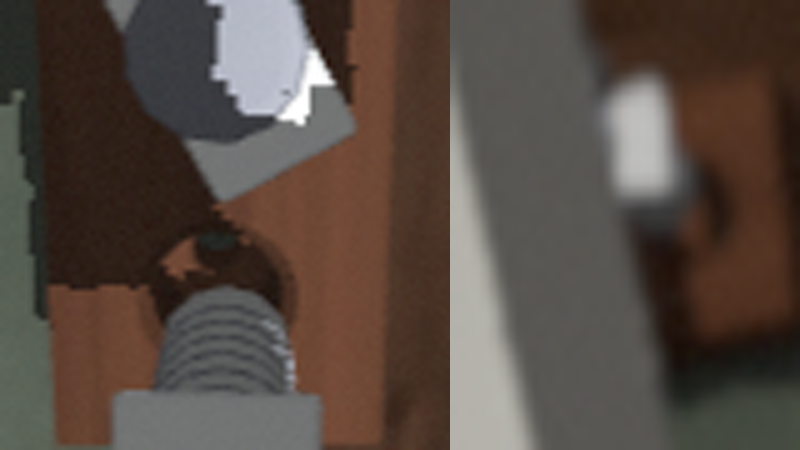

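The close wrist view shows the hole centred at about (220,300) in the crop and the barrel shoulder at x ≈ 222, so alignment is within about 0.5 mm. Inserting.

Request:
{"fn": "jog_arm", "kwargs": {
  "offset": [
    [0,0,6],
    [0,0,14],
    [0,0,22],
    [0,0,28],
    [0,0,34],
    [0,0,38],
    [0,0,38]
  ],
  "twist": [0,0,0,0,0,0,0],
  "grip": [20,20,20,20,20,20,20]
}}

```text
time: 13.37
ee_pos: [475.7, 249.7, 195.7]
orientation: [0.647, 0.763, -0.001, -0.0]
force: [-0.3, -0.6, -0.5]
finger_gap: 22.2
grasp_force: 59.1
```

Request:
{"fn": "jog_arm", "kwargs": {
  "offset": [
    [0,0,4],
    [0,0,8],
    [0,0,12],
    [0,0,15],
    [0,0,18],
    [0,0,18]
  ],
  "twist": [0,0,0,0,0,0],
  "grip": [20,20,20,20,20,20]
}}

```text
time: 13.87
ee_pos: [475.8, 249.8, 178.1]
orientation: [0.647, 0.763, -0.0, -0.0]
force: [-0.0, 0.1, -1.2]
finger_gap: 22.3
grasp_force: 59.1
```

Request:
{"fn": "jog_arm", "kwargs": {
  "offset": [
    [0,0,1],
    [0,0,2],
    [0,0,3],
    [0,0,4],
    [0,0,4.5],
    [0,0,4.5]
  ],
  "twist": [0,0,0,0,0,0],
  "grip": [20,20,20,20,20,20]
}}

```text
time: 14.37
ee_pos: [475.9, 249.8, 174.2]
orientation: [0.647, 0.763, -0.0, -0.0]
force: [-0.7, 0.5, -1.0]
finger_gap: 22.3
grasp_force: 59.1
```

Request:
{"fn": "jog_arm", "kwargs": {
  "offset": [
    [0,0,0.5],
    [0,0,1],
    [0,0,1]
  ],
  "twist": [0,0,0],
  "grip": [20,20,20]
}}

```text
time: 14.62
ee_pos: [476.1, 249.9, 173.6]
orientation: [0.647, 0.763, 0.0, 0.0]
force: [-0.0, -0.4, 4.1]
finger_gap: 21.9
grasp_force: 59.4
```

Contact came at TCP z 173.6, against an expected 173.1, so it is seated. Releasing and retreating.

Request:
{"fn": "jog_arm", "kwargs": {
  "offset": [
    [0,0,0],
    [0,0,0],
    [0,0,0],
    [0,0,0],
    [0,0,-5],
    [0,0,-15],
    [0,0,-40],
    [0,0,-70],
    [0,0,-100],
    [0,0,-130]
  ],
  "twist": [0,0,0,0,0,0,0,0,0,0],
  "grip": [50,50,50,50,50,50,50,50,50,50]
}}

```text
time: 15.45
ee_pos: [475.6, 249.7, 305.8]
orientation: [0.647, 0.763, 0.0, 0.0]
force: [0.1, 1.0, -0.8]
finger_gap: 50.1
grasp_force: 0.0
```

Request:
{"fn": "jog_arm", "kwargs": {
  "offset": [
    [0,0,-10],
    [0,0,-20],
    [0,0,-20],
    [0,0,-20],
    [0,0,-20]
  ],
  "twist": [0,0,0,0,0],
  "grip": [50,50,50,50,50]
}}

```text
time: 15.87
ee_pos: [475.7, 249.8, 322.0]
orientation: [0.647, 0.763, -0.001, -0.0]
force: [0.2, -0.5, -0.5]
finger_gap: 49.6
grasp_force: 0.0
```

Run:
```python
from h import *
s=env.sense(); W=model("wrist",s); i2=viewer.camera("wrist"); t=viewer.camera("side")
cv2.imwrite("pics/c9.png",np.hstack([cv2.resize(i2[20:260,170:350,::-1],(420,560),interpolation=cv2.INTER_CUBIC),cv2.resize(t[130:200,230:277,::-1],(376,560),interpolation=cv2.INTER_CUBIC)]))
print(np.round(s["force"],1),s["ee_pos"])
```

```text
[ 0.2 -0.5 -0.5] [475.70784667 249.75736105 321.99034873]
```

View pics/c9.png

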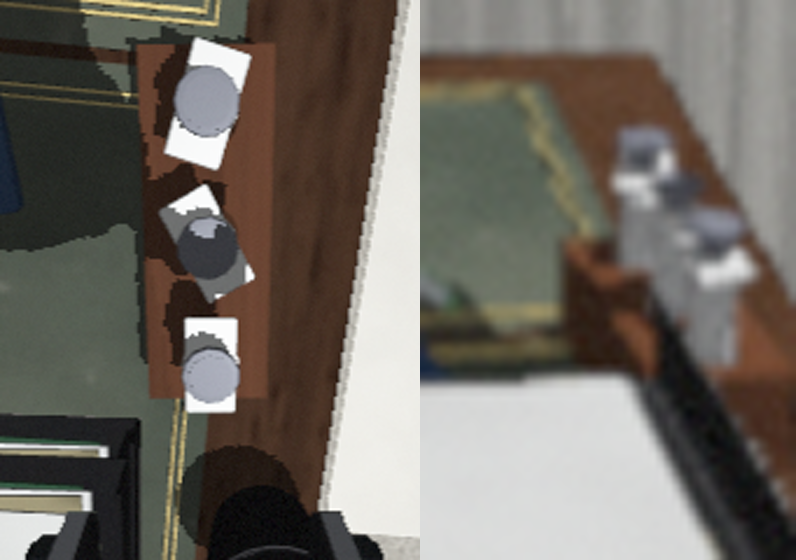

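The new syringe stands upright in the third hole at (210,375) of the left crop, at the same height as its neighbours, and the gripper is clear.

```bash
python3 -c "
from station import ticket
print(ticket.hand_in())"
```

```text
the job is handed in; nothing more can be done
None
```

The plunger went fully home at a steady 4–5 N (about 10 N at most, on the end stop), so the syringe is seated tip down in the empty rack hole, released, and the job was handed in at about 16 s; I viewed 12 pictures, two over the limit of 10.

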